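# Fasten the last cover stud of an extraction filter box

### The arm

A 6-joint arm with a two-finger parallel gripper is mounted at the origin on the work surface. World frame = base frame: x ahead of the robot, y to its left, z up, the work surface at z = 0. Lengths are in m, angles in rad, forces in N, time in s.
With the tool pointing down it reaches from about 0.375 to 0.9 m from the base axis. Payload 3.1 kg.
Tool frame: the origin (TCP) lies midway between the tips of the shut fingers; the grasp point (between the pads) lies 19 mm behind it; x points along the fingers, z is the direction in which the jaws open and shut, and the axes are right-handed (so a half turn about x gives the same grasp; the last joint's range is limited). The gripper opens to 85 mm and grips with 20 to 120 N. Pads are 22 mm wide; open, the fingers measure 114 mm over their backs; the gripper's body (76 mm by 85 mm) begins 54 mm behind the grasp point. The pads swing forward as they close: fully open they stand 13 mm farther back than shut.
Start: joints at [1.151, 0.527, 1.433, -0, 1.181, -0.178], TCP at [0.149, 0.607, 0.231] pointing down, gripper open.
Joint ranges: [-3.08, 3.08], [-0.75, 2.2], [0.22, 2.44], [-1.43, 4.57], [0, 2.65], [-2.85, 2.85]. Speed limits (rad/s): [2.79, 2.79, 3.14, 3.14, 3.14, 3.14].

### API

Orientations are given as a unit quaternion [x, y, z, w].
In Python, from station import telemetry, optics, manip gives the robot as it stands.
- The arm moves only by the tool step_arm, never from a script. Its argument "commands" is a list of rows, each a list of 4 numbers: the shift along the tool's x, y, z in m, then the turn about the tool's x in rad. A call has 1 to 8 rows; each row is the pose to reach, as a shift and turn from the pose measured when the call began, along the tool's axes at that moment; what a row does not reach only later rows make up. A row lasts 1/12 s, in which the tool goes at most 41.7 mm and 7.16 degrees, less where a joint would pass 70% of its speed; a pose out of reach is approached as far as the arm can. A call with a gripper value outside its range is refused whole. "jaw" is the finger opening in m, from 0 to 0.0854, set as the call begins (left out, the last holds). The fingers move at their own pace and stop on an object; "grip_force" is the grip in N (left out, the last holds). Time passes only in rows, so rows that repeat a pose let the fingers close. It gives the time, the measured TCP pose, the force and the opening at its end, in the units of the state.
- telemetry.sense(): the state, without advancing time (a new reading comes with each control period).
- optics.snapshot(name): name is "scene" or "top" or "wrist"; returns the picture (400x640x3 uint8, red, green, blue); there is no depth.
- optics.camera_params(name): a dict with "mtx" (3x3 intrinsics, pixels), "origin" and "attitude" of the camera in the world. Camera axes: x right, y down, z forward; pixel columns grow to the right and rows downward; lengths in m; the calibration is good to about 2 mm. A picture is of the moment at which its call begins: read the wrist's pose just before it. camera_params takes no time and is no camera call; for the wrist camera it gives the pose at the moment of the call.
- manip.sign_off(): hands the job in, once; it reports no verdict.
The state is a dict: "t": time; "q": joint angles; "qd": joint speeds; "tau": joint torques, N m; "tcp_pos": TCP position; "tool_rot": TCP orientation; "force": force on the tool from outside, world axes, zero at the start; "ft_torque": the same for the moment, N m; "finger_gap": opening from 0.0 (shut) to 1.0 (fully open).
Only numpy, scipy, OpenCV 4.12 (cv2) and the standard library are available. Lean on these libraries where they do the work, as an engineer would, in place of code of your own. Each camera call takes 0.05 s, during which the arm holds its last target.

### The job

A new filter is in and three of the four cover studs of the green extraction filter box are already fastened. Take the red stud key from its wooden block, put its blade in the slot of the one undone stud (the one standing highest, slot crosswise to the others), press it down gently and turn it clockwise until it drops into its catch, then stand the key back in its block. Do not force the stud, leave the fastened studs as they are, work on it only with the key, and leave the other things on the bench where they are.

Things in the scene. Friction and masses are not known exactly. Their poses are not given: they have to be found in the camera images.
- filter_box: fixed green steel filter box, 200 (x) x 270 (y) x 129 mm high (cover's surface), a duct stub 100 mm across and 50 mm long on each y end. Origin under its centre. Four slotted studs stand in the cover at x = +-70, y = +-100 mm of its frame; which is the undone one varies. A bow pull, 98 mm long (y), 26 mm high, stands mid-cover.
- stud0: the undone stud: brass head 28 mm across, a straight slot over it 5 mm wide (lips chamfered to 6.8 mm), 5 mm deep, open at both ends. Origin on its axis, 9 mm below the head's top, level with the cover while undone. z up; y axis along the slot (turns with it). Pressed, it sinks into a seat of 31 mm bore whose steel rim stands 2 mm above the cover, red marks showing where a fastened slot points.
- stud0_slot (a point): middle of the undone stud's slot at its mouth (level with the head's top, 5 mm above the slot's floor). Moves and turns with the stud; y axis along the slot.
- stud0_press (a joint): press of the undone stud, m: 0 = up. Spring: 4 N at 0 plus 0.3 N per mm. It turns only when pressed past the catch's land, 4 to 14 mm down (the catch is adjustable, its setting unknown); a solid bottom comes 1.8 mm below that. Let go after a full quarter turn it rises 2.5 mm from the land into the catch, rests at 1.5 to 11.5 mm and no longer turns; let go earlier it springs up or stays unlatched.
- stud0_turn (a joint): turn of the undone stud, rad: about 0 = undone, grows clockwise from above, 1.57 = in line with the catch; solid stops at -0.1 and 1.67. Turning drags with under 0.1 N m. The push rises by several N per mm once the stud is on its bottom: 8 to 15 N do the job; more than 25 N between key and stud (driven onto the bottom, or turned while not past the land) bends the catch.
- stud1_turn (a joint): angle of a fastened stud, same make as the undone one; reads about 1.57 rad (fastened) and must stay so.
- stud2_turn (a joint): angle of the second fastened stud; as stud1_turn.
- stud3_turn (a joint): angle of the third fastened stud; as stud1_turn.
- key: stud key, loose, about 120 g, 77 mm high, upright in its block. Origin mid lower edge of the blade, z up the key. Blade 3 (x) x 16 (y) x 12 mm high; shank 10 mm across, z 12 to 32; steel collar 34 mm across, z 32 to 37; red flat handle 12 thick (x) x 44 wide (y), z 37 to 77, gripped across its thickness. Blade and handle lie in one plane; half a turn about z makes no difference.
- key_grip (a point): middle of the key's handle, 59 mm above the blade's lower edge, on the key's axis.
- key_block: fixed dark wooden block, 75 x 75 x 45 mm high, origin under its centre; an upright round hole of 24 mm diameter, 38 mm deep, in the middle of its top. The key stands in it with blade and shank down and its collar resting on the block's top (blade edge then 13 mm above the bench).
- key_block_hole (a point): centre of the hole's mouth, on top of the block, 45 mm above the bench.
- glue_tub: bystander: white glue tub with green lid, 84 mm in diameter, 130 mm high; origin under its centre.
- clamp: bystander: steel bar clamp lying flat, 240 x 100 x 26 mm, bar along x; origin under the middle of its bar.
- used_filter: bystander: used filter panel in a cardboard frame lying flat, 140 x 220 x 38 mm; origin under its centre.
- offcut: bystander: offcut of timber, 120 x 55 x 32 mm; origin under its centre.

How it is judged:
On the way, in this order (a step that is already met when the one before it is completed fails the run):
1. the key is lifted out of its block (z of key in the frame of key_block_hole above 0.02 m), for 0.1 s.
2. the undone stud is pressed down with the key (value of joint stud0_press above 0.003 m and contact force between key and stud0 above 2 N), for 0.1 s.
3. the stud has turned a quarter into its catch and holds there with the key taken off (value of joint stud0_turn above 1.44 rad and value of joint stud0_press above 0.001 m and contact force between key and stud0 below 0.1 N), for 0.2 s.
At the end, for the whole second after the job is handed in: the undone stud is held by its catch (turned to at least 1.44 rad, sunk at least 1 mm) with the key off it; the key stands back in its block, its axis within 6 mm of the hole's, collar down on the block to within 3 mm, tilted less than 0.1 rad, at rest (all of step 3 and horizontal distance between key and key_block_hole below 0.006 m and z of key in the frame of key_block_hole below -0.029 m and angle between key's own z axis and vertical below 0.1 rad and linear speed of key below 0.02 m/s); the robot touches nothing.
It fails at once if the key bears on the undone stud with more than 25 N (contact force between key and stud0 above 25 N).
It fails at once if the gripper or arm itself bears on the undone stud (contact force between any of the fingers, the arm and stud0 above 1 N).
It fails at once if a fastened stud is turned out of its catch (value of joint any of stud1_turn, stud2_turn, stud3_turn below 1.35 rad).
It fails at once if a bystander is shifted by more than 20 mm (distance of any of glue_tub, clamp, used_filter, offcut from where it was at the start of the episode above 0.02 m).
It also fails if it takes over 72 s, if anything falls off the work surface, if the arm or the gripper's body presses on something with over 40 N, if the wrist force passes 120 N, or if a joint passes its speed limit or range.

## Working session

There is one attempt and no reset: what is moved stays moved. The work goes in short steps, Python scripts to look and compute and a tool call to move; the robot and the scene stay as the last step left them, time stands still between calls to the robot, and variables do not carry over. Pictures are saved under pics/ and viewed, and the job is handed in when it is done.

Besides the shell and the picture viewer there is one more tool, called after "Emit:" by a JSON object that holds its "op" and its "data". step_arm: Moves the arm, as the interface text tells. Its arguments: {"type":"object","properties":{"commands":{"type":"array","items":{"type":"array","items":{"type":"number"}}},"jaw":{"type":"number"},"grip_force":{"type":"number"}},"required":["commands"]}

```bash
ls; mkdir -p pics
python3 - <<'E'
from station import telemetry, optics
import cv2
print(telemetry.sense())
for n in ["scene","top","wrist"]:
    p=optics.camera_params(n);print(n,p)
    cv2.imwrite(f"pics/{n}0.png",optics.snapshot(n)[:,:,::-1])
E
```

```text
pics
{'t': 0.0, 'q': array([ 1.15145196e+00,  5.28436625e-01,  1.43389481e+00,  4.69320383e-06,
        1.18139195e+00, -1.78496040e-01]), 'qd': array([ 0.00066422,  0.00179406, -0.00145059, -0.0010208 , -0.00046341,
       -0.00039101]), 'tau': array([-1.70390187e-03, -4.42355955e+01, -1.78022522e+01, -4.00505342e-04,
        8.49107048e-03,  2.48332746e-06]), 'tcp_pos': array([0.14875378, 0.60631058, 0.23035415]), 'tool_rot': array([-0.43666232,  0.55711226,  0.43596065,  0.55577897]), 'force': array([ 0.32383773, -0.60051736,  0.32414447]), 'ft_torque': array([-0.04221335,  0.02735374, -0.02664592]), 'finger_gap': 0.9994847772901345}
scene {'mtx': array([[410.19257823,   0.        , 313.93733069],
       [  0.        , 410.19257823, 202.84942427],
       [  0.        ,   0.        ,   1.        ]]), 'origin': array([ 1.08091324, -0.62655968,  1.06809494]), 'attitude': array([ 0.88924306,  0.30031087, -0.10593724, -0.32838615])}
top {'mtx': array([[439.75576731,   0.        , 320.21050601],
       [  0.        , 439.75576731, 195.02447471],
       [  0.        ,   0.        ,   1.        ]]), 'origin': array([0.51440796, 0.01872613, 1.25255826]), 'attitude': array([ 0.71433113, -0.69887194,  0.03034225, -0.01970764])}
wrist {'mtx': array([[351.52816479,   0.        , 324.49477163],
       [  0.        , 351.52816479, 199.65223932],
       [  0.        ,   0.        ,   1.        ]]), 'origin': array([0.07879044, 0.62463644, 0.37194035]), 'attitude': array([0.77838353, 0.61120331, 0.08749749, 0.11355077])}
```

View pics/top0.png

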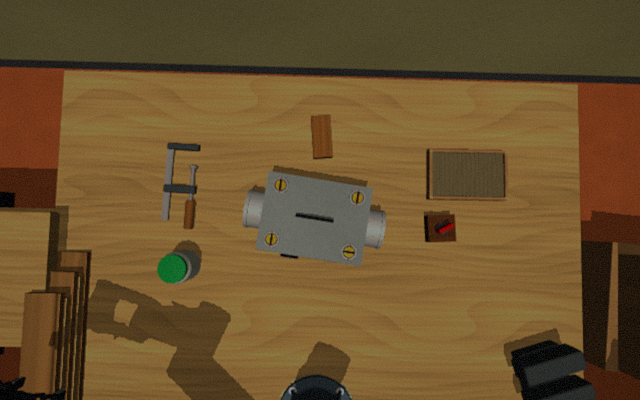

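View pics/scene0.png

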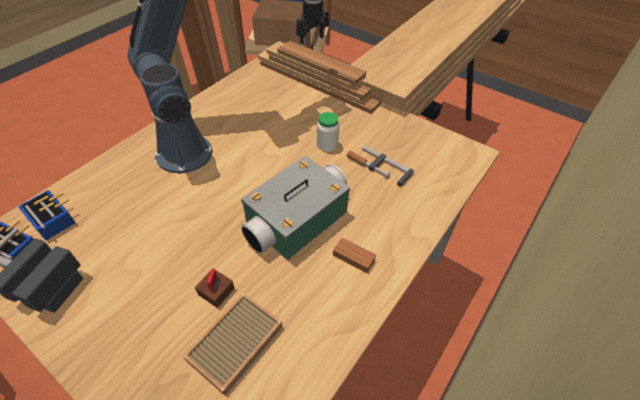

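View pics/wrist0.png

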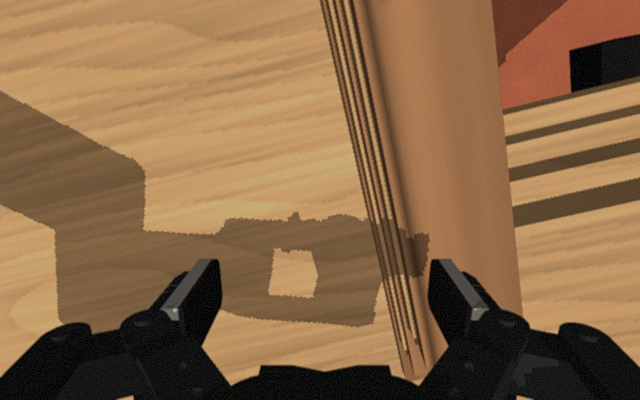

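The top picture shows the box centred near (315,218), the key in its block at (441,228), the four studs at (281,185), (358,198), (271,239) and (349,252), and the tub at (173,268).

Run:
```python
import cv2
a=cv2.imread("pics/top0.png")
c=cv2.resize(a[165:275,235:395],None,fx=5,fy=5,interpolation=cv2.INTER_CUBIC);cv2.imwrite("pics/topbox.png",c)
c=cv2.resize(a[200:255,410:470],None,fx=9,fy=9,interpolation=cv2.INTER_CUBIC);cv2.imwrite("pics/topkey.png",c)
a=cv2.imread("pics/scene0.png")
c=cv2.resize(a[150:310,190:360],None,fx=3.7,fy=3.7,interpolation=cv2.INTER_CUBIC);cv2.imwrite("pics/scbox.png",c)
```

```text
(no output)
```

View pics/topbox.png

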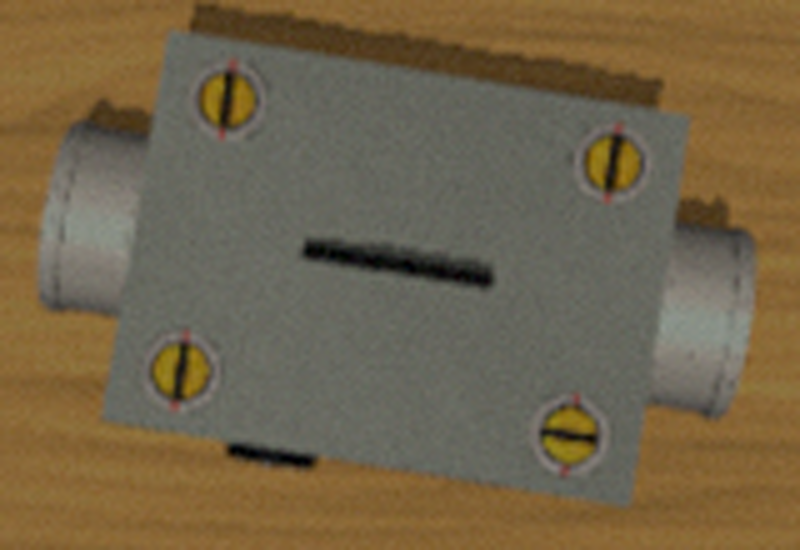

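View pics/topkey.png

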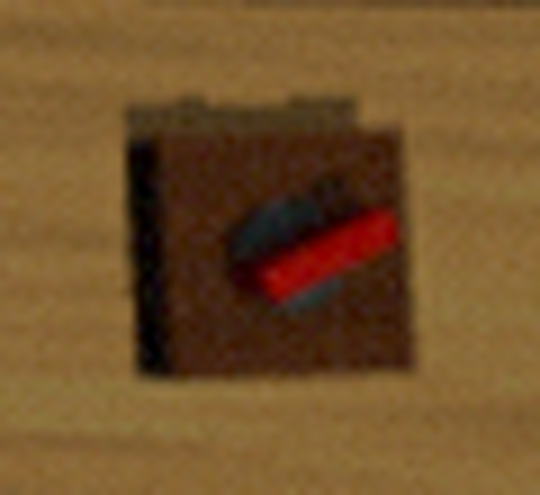

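View pics/scbox.png

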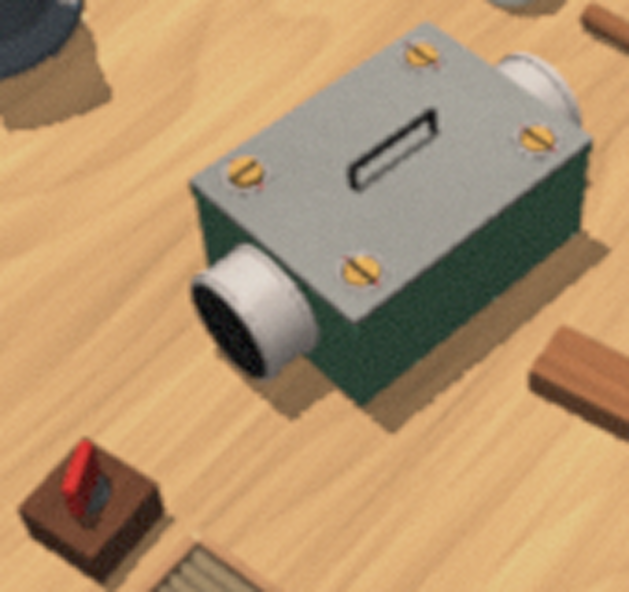

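```bash
cat > h.py <<'E'
import numpy as np, cv2
from scipy.spatial.transform import Rotation as R
from station import telemetry, optics, manip
def ray(p,u,v,z):
    d=R.from_quat(p['attitude']).apply(np.linalg.inv(p['mtx'])@np.array([u,v,1.]))
    return p['origin']+d*(z-p['origin'][2])/d[2]
def proj(p,X):
    c=R.from_quat(p['attitude']).inv().apply(np.atleast_2d(X)-p['origin'])@p['mtx'].T
    return c[:,:2]/c[:,2:]
def rep():
    s=telemetry.sense();Rm=R.from_quat(s['tool_rot']).as_matrix()
    print('t',s['t'],'tcp',s['tcp_pos'].round(4),'gap',round(s['finger_gap']*85.4,1),'F',s['force'].round(1),'q',s['q'].round(3));print(Rm.round(4));return s,Rm
E
python3 - <<'E'
from h import *
p=optics.camera_params('top')
f=lambda c,z,o=(235,165),k=5: ray(p,(c[0]+.5)/k+o[0]-.5,(c[1]+.5)/k+o[1]-.5,z)
S=[f((228,100),.133),f((613,163),.133),f((181,371),.133),f((568,434),.138)]
for s in S: print(s.round(4))
d=(S[1]-S[0]);print('ydir yaw',np.degrees(np.arctan2(-d[1],-d[0]))-90)
d=(S[0]-S[2]);print('x yaw',np.degrees(np.arctan2(d[1],d[0])))
a,b=f((540,432),.138),f((597,437),.138);print('slot',a,b,np.degrees(np.arctan2(*(a-b)[[1,0]])))
g=lambda c,z:f(c,z,(410,200),9)
for c in[(258,270),(395,223),(280,303),(400,240)]: print('key',g(c,.09).round(4))
for c in[(155,135),(402,130),(412,372),(168,376)]: print('blk',g(c,.045).round(4))
rep()
E
```

```text
[0.6184 0.1054 0.133 ]
[ 0.5905 -0.0919  0.133 ]
[0.4802 0.1254 0.133 ]
[ 0.4528 -0.0708  0.138 ]
ydir yaw -8.029003525188301
x yaw -8.205210452094072
slot [ 0.45349249 -0.05664401  0.138     ] [ 0.4515758 -0.0854496  0.138    ] 86.19321821792451
key [ 0.5124 -0.3122  0.09  ]
key [ 0.5271 -0.3527  0.09  ]
key [ 0.5029 -0.3187  0.09  ]
key [ 0.5221 -0.3542  0.09  ]
blk [ 0.5529 -0.2932  0.045 ]
blk [ 0.5561 -0.3692  0.045 ]
blk [ 0.4823 -0.3723  0.045 ]
blk [ 0.4796 -0.2975  0.045 ]
t 0.15 tcp [0.1488 0.6065 0.2305] gap 85.2 F [-0.1  0.1  0. ] q [ 1.151  0.528  1.434 -0.     1.181 -0.179]
[[-7.000e-04 -9.711e-01  2.385e-01]
 [-1.600e-03  2.385e-01  9.711e-01]
 [-1.000e+00  3.000e-04 -1.700e-03]]
```

```bash
cat >> h.py <<'E'
def go(x,y,z,yaw=None):
    s,Rm=rep()
    d=Rm.T@(np.array([x,y,z])-s['tcp_pos'])
    cy=np.degrees(np.arctan2(Rm[1,2],Rm[0,2]))
    t=0 if yaw is None else np.radians((cy-yaw+180)%360-180)
    print('yaw',cy.round(2),'CMD',d.round(4),round(float(t),4),'tilt x',Rm[:2,0].round(4))
E
python3 -c "
from h import *
go(.45,.25,.32,24)"
```

```text
t 0.15 tcp [0.1488 0.6065 0.2305] gap 85.2 F [-0.1  0.1  0. ] q [ 1.151  0.528  1.434 -0.     1.181 -0.179]
[[-7.000e-04 -9.711e-01  2.385e-01]
 [-1.600e-03  2.385e-01  9.711e-01]
 [-1.000e+00  3.000e-04 -1.700e-03]]
yaw 76.2 CMD [-0.0891 -0.3775 -0.2745] 0.9111 tilt x [-0.0007 -0.0016]
```

Emit:
{"op": "step_arm", "data": {"commands": [[-0.089,-0.378,-0.275,0.911],[-0.089,-0.378,-0.275,0.911],[-0.089,-0.378,-0.275,0.911],[-0.089,-0.378,-0.275,0.911],[-0.089,-0.378,-0.275,0.911],[-0.089,-0.378,-0.275,0.911],[-0.089,-0.378,-0.275,0.911],[-0.089,-0.378,-0.275,0.911]], "jaw": 0.0854}}

```text
t: 0.82
tcp_pos: [0.3607, 0.3548, 0.2936]
tool_rot: [-0.146, 0.692, 0.145, 0.692]
force: [0.4, 0.6, -0.3]
finger_gap: 1.001
```

```bash
python3 -c "
from h import *
go(.48,.0,.32,24)"
```

```text
t 0.8167 tcp [0.3607 0.3548 0.2936] gap 85.5 F [ 0.4  0.6 -0.3] q [ 5.560e-01  2.920e-01  1.645e+00 -1.000e-03  1.206e+00  1.420e-01]
[[-9.000e-04 -4.027e-01  9.153e-01]
 [-1.700e-03  9.153e-01  4.027e-01]
 [-1.000e+00 -1.100e-03 -1.500e-03]]
yaw 23.75 CMD [-0.0259 -0.3728 -0.0337] -0.0044 tilt x [-0.0009 -0.0017]
```

```bash
python3 -c "
from h import *
go(.453,-.07,.29,24)"
```

```text
t 0.8167 tcp [0.3607 0.3548 0.2936] gap 85.5 F [ 0.4  0.6 -0.3] q [ 5.560e-01  2.920e-01  1.645e+00 -1.000e-03  1.206e+00  1.420e-01]
[[-9.000e-04 -4.027e-01  9.153e-01]
 [-1.700e-03  9.153e-01  4.027e-01]
 [-1.000e+00 -1.100e-03 -1.500e-03]]
yaw 23.75 CMD [ 0.0042 -0.4259 -0.0866] -0.0044 tilt x [-0.0009 -0.0017]
```

Emit:
{"op": "step_arm", "data": {"commands": [[0.004,-0.426,-0.087,0],[0.004,-0.426,-0.087,0],[0.004,-0.426,-0.087,0],[0.004,-0.426,-0.087,0],[0.004,-0.426,-0.087,0],[0.004,-0.426,-0.087,0],[0.004,-0.426,-0.087,0],[0.004,-0.426,-0.087,0]]}}

```text
t: 1.48
tcp_pos: [0.4305, 0.0288, 0.291]
tool_rot: [-0.146, 0.692, 0.145, 0.692]
force: [1.4, -0.0, -0.7]
finger_gap: 1.003
```

```bash
python3 -c "
from h import *
go(.453,-.07,.29,24)"
```

```text
t 1.4833 tcp [0.4305 0.0288 0.291 ] gap 85.6 F [ 1.4 -0.  -0.7] q [-0.192  0.183  1.811 -0.002  1.149 -0.606]
[[-9.000e-04 -4.026e-01  9.154e-01]
 [-1.600e-03  9.154e-01  4.026e-01]
 [-1.000e+00 -1.100e-03 -1.400e-03]]
yaw 23.74 CMD [ 0.0011 -0.0995 -0.0192] -0.0045 tilt x [-0.0009 -0.0016]
```

Emit:
{"op": "step_arm", "data": {"commands": [[0.001,-0.1,-0.019,0],[0.001,-0.1,-0.019,0],[0.001,-0.1,-0.019,0],[0.001,-0.1,-0.019,0],[0.001,-0.1,-0.019,0]]}}

```text
t: 1.9
tcp_pos: [0.4532, -0.0712, 0.2898]
tool_rot: [-0.145, 0.693, 0.144, 0.692]
force: [-1.1, -0.2, -0.7]
finger_gap: 1.002
```

```bash
python3 -c "
from h import *
go(.453,-.07,.29,24)
p=optics.camera_params('wrist');im=optics.snapshot('wrist')
np.save('w1.npy',np.r_[p['origin'],p['attitude']])
cv2.imwrite('pics/w1.png',im[:,:,::-1]);print(proj(p,[.4528,-.0708,.138]))
"
```

```text
t 1.9 tcp [ 0.4532 -0.0712  0.2898] gap 85.6 F [-1.1 -0.2 -0.7] q [-3.990e-01  2.260e-01  1.755e+00 -1.000e-03  1.162e+00 -8.100e-01]
[[-1.900e-03 -3.998e-01  9.166e-01]
 [-7.000e-04  9.166e-01  3.998e-01]
 [-1.000e+00  1.000e-04 -2.000e-03]]
yaw 23.57 CMD [-0.0002  0.0012  0.0003] -0.0075 tilt x [-0.0019 -0.0007]
[[324.22200381 183.32637482]]
```

View pics/w1.png

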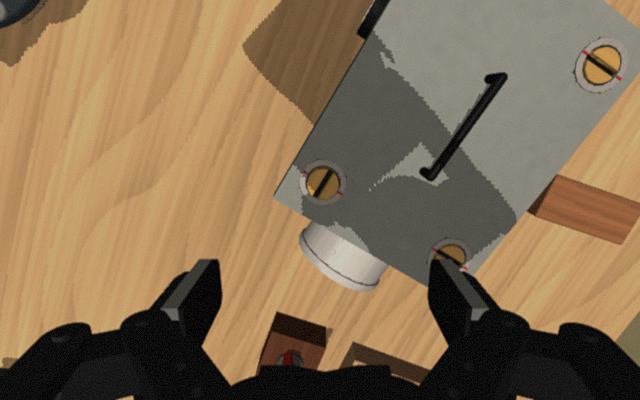

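The wrist picture shows the undone stud at about (322,183), with its slot crosswise to the red marks.

Run:
```python
import cv2
a=cv2.imread("pics/w1.png")
cv2.imwrite("pics/w1c.png",cv2.resize(a[150:215,285:360],None,fx=9,fy=9,interpolation=cv2.INTER_CUBIC))
```

```text
(no output)
```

View pics/w1c.png

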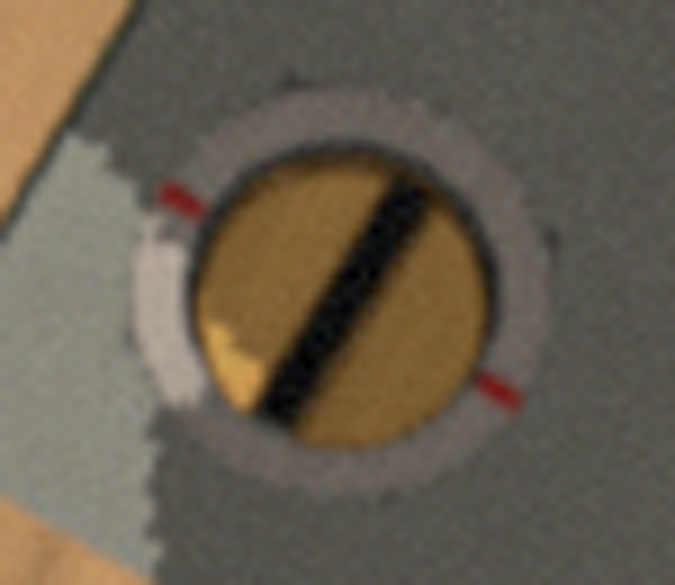

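Run:
```python
from h import *
w=np.load('w1.npy');p=dict(optics.camera_params('wrist'));p['origin']=w[:3];p['attitude']=w[3:]
f=lambda c,z: ray(p,(c[0]+.5)/9+284.5,(c[1]+.5)/9+149.5,z)
print('ctr',f((344,298),.138), 'r px', np.linalg.norm(f((193,298),.138)-f((494,298),.138)))
a,b=f((412,182),.138),f((275,413),.138);print(a,b,(a+b)/2,np.degrees(np.arctan2(*(a-b)[[1,0]])))
a,b=f((160,188),.131),f((520,407),.131);print('marks',a,b,(a+b)/2,np.degrees(np.arctan2(*(b-a)[[1,0]])))
f=lambda u,v,z:ray(p,u,v,z)
go(.49,-.23,.25,24)
```

```text
ctr [ 0.45143192 -0.07076351  0.138     ] r px 0.02869059870868722
[ 0.45281252 -0.05787885  0.138     ] [ 0.4498936  -0.08387508  0.138     ] [ 0.45135306 -0.07087697  0.138     ] 83.59352499628083
marks [ 0.43142271 -0.06946521  0.131     ] [ 0.4723789  -0.07552108  0.131     ] [ 0.45190081 -0.07249314  0.131     ] -8.410940367715336
t 1.95 tcp [ 0.4527 -0.0701  0.2897] gap 85.5 F [ 0.   0.8 -0.2] q [-3.970e-01  2.250e-01  1.756e+00 -1.000e-03  1.162e+00 -8.100e-01]
[[-2.300e-03 -4.016e-01  9.158e-01]
 [-4.000e-04  9.158e-01  4.016e-01]
 [-1.000e+00  5.000e-04 -2.300e-03]]
yaw 23.68 CMD [ 0.0397 -0.1615 -0.03  ] -0.0057 tilt x [-0.0023 -0.0004]
```

```bash
python3 -c "
from h import *
go(.517,-.334,.25,24)"
```

```text
t 1.95 tcp [ 0.4527 -0.0701  0.2897] gap 85.5 F [ 0.   0.8 -0.2] q [-3.970e-01  2.250e-01  1.756e+00 -1.000e-03  1.162e+00 -8.100e-01]
[[-2.300e-03 -4.016e-01  9.158e-01]
 [-4.000e-04  9.158e-01  4.016e-01]
 [-1.000e+00  5.000e-04 -2.300e-03]]
yaw 23.68 CMD [ 0.0397 -0.2676 -0.047 ] -0.0057 tilt x [-0.0023 -0.0004]
```

Emit:
{"op": "step_arm", "data": {"commands": [[0.04,-0.268,-0.047,-0.006],[0.04,-0.268,-0.047,-0.006],[0.04,-0.268,-0.047,-0.006],[0.04,-0.268,-0.047,-0.006],[0.04,-0.268,-0.047,-0.006],[0.04,-0.268,-0.047,-0.006],[0.04,-0.268,-0.047,-0.006],[0.04,-0.268,-0.047,-0.006]]}}

```text
t: 2.62
tcp_pos: [0.5184, -0.3377, 0.2484]
tool_rot: [-0.147, 0.693, 0.146, 0.691]
force: [0.8, -0.4, -0.2]
finger_gap: 1.002
```

Emit:
{"op": "step_arm", "data": {"commands": [[0,0,0,0],[0,0,0,0]]}}

```text
t: 2.78
tcp_pos: [0.5184, -0.3357, 0.2478]
tool_rot: [-0.147, 0.693, 0.147, 0.691]
force: [-0.4, 0.4, 0.0]
finger_gap: 0.997
```

```bash
python3 -c "
from h import *
go(.517,-.334,.25,24)
p=optics.camera_params('wrist');im=optics.snapshot('wrist')
np.save('w2.npy',np.r_[p['origin'],p['attitude']])
cv2.imwrite('pics/w2.png',im[:,:,::-1]);q=proj(p,[.517,-.334,.09])[0];print(q)
u,v=(q-50).astype(int);print(u,v)
cv2.imwrite('pics/w2c.png',cv2.resize(im[v:v+100,u:u+100,::-1],None,fx=6,fy=6,interpolation=cv2.INTER_CUBIC))
"
```

```text
t 2.7833 tcp [ 0.5184 -0.3357  0.2478] gap 85.2 F [-0.4  0.4  0. ] q [-0.754  0.501  1.432 -0.003  1.211 -1.172]
[[-3.000e-03 -4.071e-01  9.134e-01]
 [-5.000e-04  9.134e-01  4.071e-01]
 [-1.000e+00  7.000e-04 -2.900e-03]]
yaw 24.02 CMD [-0.0021  0.0021 -0.0006] 0.0004 tilt x [-0.003  -0.0005]
[323.87442332 179.97737682]
273 129
```

View pics/w2.png

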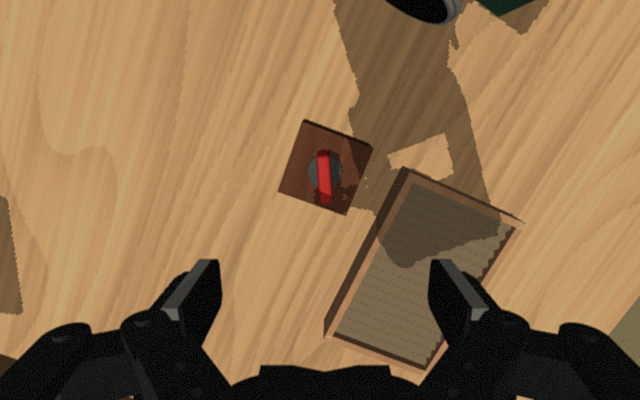

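View pics/w2c.png

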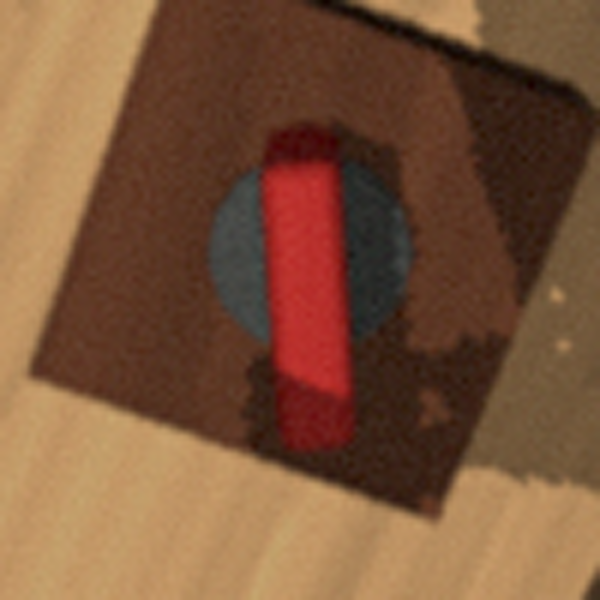

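The key's red handle runs from (301,164) to (319,449) in the crop, about 3.6 degrees off the jaws, with the collar around (310,252).

Run:
```python
from h import *
w=np.load('w2.npy');p=dict(optics.camera_params('wrist'));p['origin']=w[:3];p['attitude']=w[3:]
f=lambda c,z: ray(p,(c[0]+.5)/6+272.5,(c[1]+.5)/6+128.5,z)
a,b=f((301,164),.090),f((319,449),.090);print(a,b,(a+b)/2,np.linalg.norm(a-b),np.degrees(np.arctan2(*(a-b)[[1,0]])))
print('collar',f((310,252),.050), np.linalg.norm(f((209,252),.05)-f((412,252),.05)))
P=[f(c,.045) for c in[(165,-12),(596,95),(437,520),(31,376)]];
for x in P: print(x)
print('block', (P[0]+P[2])/2,(P[1]+P[3])/2,np.mean(P,0))
go(.517,-.334,.10,24)
```

```text
[ 0.50750363 -0.31508398  0.09      ] [ 0.52725632 -0.3528819   0.09      ] [ 0.51737998 -0.33398294  0.09      ] 0.0426480015048837 117.59096589512986
collar [ 0.5171548  -0.33389445  0.05      ] 0.03325212917136198
[ 0.47874361 -0.30498614  0.045     ]
[ 0.54942202 -0.29211165  0.045     ]
[ 0.55675289 -0.36887293  0.045     ]
[ 0.48319352 -0.37362763  0.045     ]
block [ 0.51774825 -0.33692953  0.045     ] [ 0.51630777 -0.33286964  0.045     ] [ 0.51702801 -0.33489959  0.045     ]
t 2.8333 tcp [ 0.5184 -0.3353  0.2482] gap 85.3 F [0.4 0.2 0.4] q [-0.754  0.5    1.432 -0.003  1.211 -1.173]
[[-2.800e-03 -4.075e-01  9.132e-01]
 [-8.000e-04  9.132e-01  4.075e-01]
 [-1.000e+00  4.000e-04 -2.800e-03]]
yaw 24.05 CMD [ 0.1482  0.0017 -0.0003] 0.0009 tilt x [-0.0028 -0.0008]
```

```bash
python3 -c "
from h import *
go(.5173,-.334,.12,27.6)"
```

```text
t 2.8333 tcp [ 0.5184 -0.3353  0.2482] gap 85.3 F [0.4 0.2 0.4] q [-0.754  0.5    1.432 -0.003  1.211 -1.173]
[[-2.800e-03 -4.075e-01  9.132e-01]
 [-8.000e-04  9.132e-01  4.075e-01]
 [-1.000e+00  4.000e-04 -2.800e-03]]
yaw 24.05 CMD [ 1.282e-01  1.600e-03 -1.000e-04] -0.0619 tilt x [-0.0028 -0.0008]
```

Emit:
{"op": "step_arm", "data": {"commands": [[0.04,0.0016,0,-0.062],[0.08,0.0016,0,-0.062],[0.11,0.0016,0,-0.062],[0.128,0.0016,0,-0.062],[0.128,0.0016,0,-0.062],[0.128,0.0016,0,-0.062],[0.128,0.0016,0,-0.062]]}}

```text
t: 3.42
tcp_pos: [0.5185, -0.3337, 0.122]
tool_rot: [-0.17, 0.687, 0.168, 0.686]
force: [-0.1, -0.4, -0.3]
finger_gap: 0.999
```

```bash
python3 -c "
from h import *
go(.5173,-.334,.056,27.6)"
```

```text
t 3.4167 tcp [ 0.5185 -0.3337  0.122 ] gap 85.3 F [-0.1 -0.4 -0.3] q [-0.752  0.652  1.548 -0.003  0.94  -1.233]
[[-7.000e-04 -4.645e-01  8.856e-01]
 [-2.500e-03  8.856e-01  4.645e-01]
 [-1.000e+00 -1.900e-03 -1.800e-03]]
yaw 27.68 CMD [ 0.066   0.0004 -0.0011] 0.0014 tilt x [-0.0007 -0.0025]
```

Emit:
{"op": "step_arm", "data": {"commands": [[0.03,0,-0.001,0],[0.055,0,-0.001,0],[0.066,0,-0.001,0],[0.066,0,-0.001,0],[0.066,0,-0.001,0],[0.066,0,-0.001,0]]}}

```text
t: 3.92
tcp_pos: [0.5187, -0.3352, 0.0579]
tool_rot: [-0.171, 0.686, 0.167, 0.687]
force: [0.3, -0.3, -0.4]
finger_gap: 0.999
```

Emit:
{"op": "step_arm", "data": {"commands": [[0,0,0,0],[0,0,0,0],[0,0,0,0],[0,0,0,0],[0,0,0,0],[0,0,0,0],[0,0,0,0],[0,0,0,0]], "jaw": 0.0, "grip_force": 60}}

```text
t: 4.58
tcp_pos: [0.5188, -0.3354, 0.0581]
tool_rot: [-0.171, 0.686, 0.167, 0.687]
force: [0.3, -1.1, 2.5]
finger_gap: 0.133
```

```bash
python3 -c "
from h import *
go(.5173,-.334,.056,27.6)"
```

```text
t 4.5833 tcp [ 0.5188 -0.3354  0.0581] gap 11.4 F [ 0.3 -1.1  2.5] q [-0.753  0.746  1.579 -0.003  0.812 -1.234]
[[ 2.100e-03 -4.646e-01  8.855e-01]
 [-5.200e-03  8.855e-01  4.646e-01]
 [-1.000e+00 -5.500e-03 -5.000e-04]]
yaw 27.68 CMD [ 0.0021  0.0019 -0.0007] 0.0015 tilt x [ 0.0021 -0.0052]
```

Emit:
{"op": "step_arm", "data": {"commands": [[-0.02,0,0,0],[-0.05,0,0,0],[-0.09,0,0,0],[-0.13,0,0,0],[-0.16,0,0,0],[-0.17,0,0,0],[-0.17,0,0,0],[-0.17,0,0,0]]}}

```text
t: 5.25
tcp_pos: [0.5178, -0.3339, 0.2271]
tool_rot: [-0.171, 0.687, 0.168, 0.687]
force: [0.3, -0.1, -2.5]
finger_gap: 0.133
```

```bash
python3 -c "
from h import *
go(.4516,-.071,.225,-6.4)
p=optics.camera_params('wrist');im=optics.snapshot('wrist')
cv2.imwrite('pics/w3.png',im[:,:,::-1])"
```

```text
t 5.25 tcp [ 0.5178 -0.3339  0.2271] gap 11.4 F [ 0.3 -0.1 -2.5] q [-0.753  0.519  1.463 -0.003  1.157 -1.235]
[[ 9.000e-04 -4.646e-01  8.855e-01]
 [-4.000e-03  8.855e-01  4.646e-01]
 [-1.000e+00 -4.000e-03 -1.100e-03]]
yaw 27.68 CMD [0.001  0.2636 0.0635] 0.5949 tilt x [ 0.0009 -0.004 ]
```

View pics/w3.png

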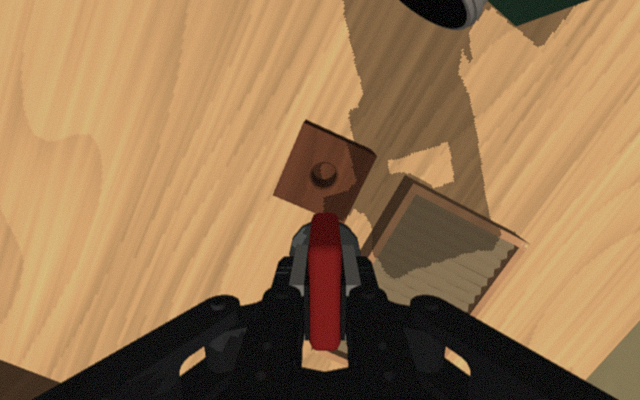

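Key is held; the empty hole is at (324,175). I check how the key sits in the grip by overlaying its model.

Run:
```python
from h import *
s,Rm=rep();p=optics.camera_params('wrist')
im=cv2.imread('pics/w3.png')
u,v=270,140
big=cv2.resize(im[v:v+220,u:u+110],None,fx=5,fy=5,interpolation=cv2.INTER_CUBIC)
big2=[]
for dy in (0,.002):
    b=big[200:].copy()
    # key frame: z up=-tool x ; y=tool y ; x = tool z
    def K(x,y,z): return s['tcp_pos']+Rm@np.array([.0451-z,y+dy,x])
    H=[K(sx*.006,sy*.022,z) for z in(.077,.037) for sx,sy in((-1,-1),(-1,1),(1,1),(1,-1))]
    C=[K(.017*np.cos(t),.017*np.sin(t),.037) for t in np.linspace(0,6.28,60)]
    T=lambda P:(((proj(p,P)-[u,v]+.5)*5-.5)-[0,200]).astype(np.int32)
    cv2.polylines(b,[T(H[:4])],True,(0,255,0),1);cv2.polylines(b,[T(C)],True,(255,255,0),1)
    cv2.polylines(b,[T(H[4:])],True,(255,0,255),1);big2.append(b)
cv2.imwrite('pics/w3o.png',cv2.resize(np.hstack(big2),None,fx=.65,fy=.65))
cv2.imwrite('pics/w3h.png',cv2.resize(im[110:230,265:385],None,fx=5,fy=5,interpolation=cv2.INTER_CUBIC))
```

```text
t 5.3 tcp [ 0.5172 -0.3333  0.2258] gap 11.0 F [ 0.3 -0.2 -1.8] q [-0.753  0.52   1.464 -0.003  1.157 -1.235]
[[-0.0012 -0.4646  0.8855]
 [-0.002   0.8855  0.4646]
 [-1.     -0.0012 -0.002 ]]
```

View pics/w3o.png

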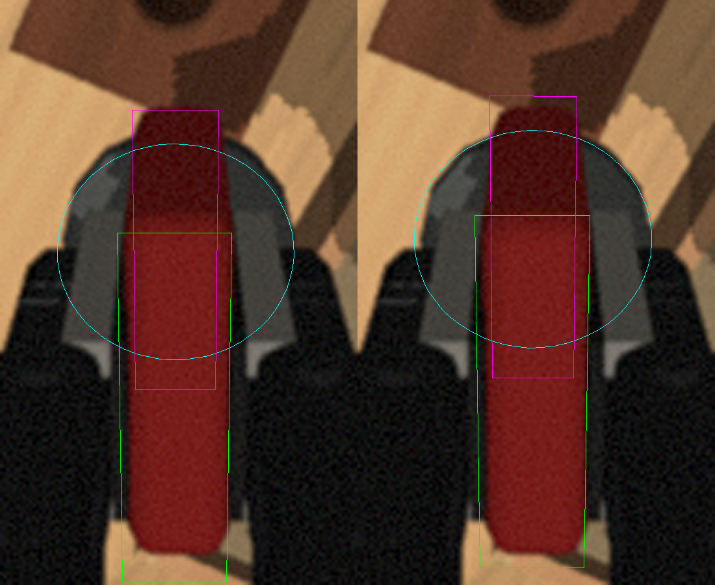

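View pics/w3h.png

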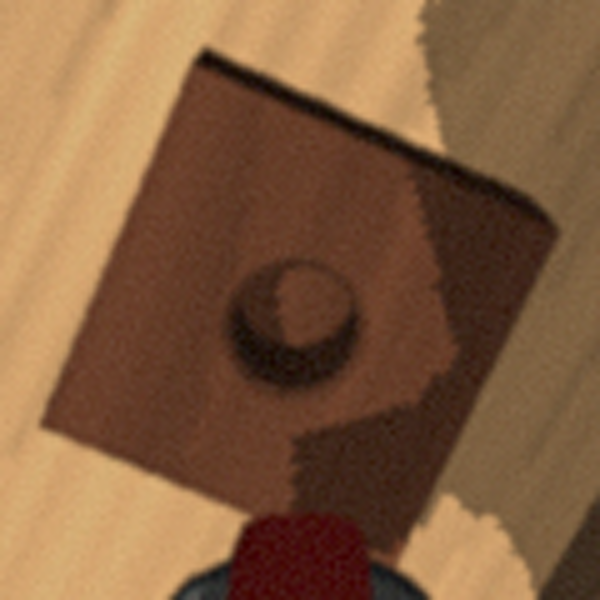

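Run:
```python
from h import *
go(.4513,-.0727,.228,-6.4)
p=optics.camera_params('wrist')
f=lambda c,z: ray(p,(c[0]+.5)/5+264.5,(c[1]+.5)/5+109.5,z)
print('hole',f((294,322),.045), np.linalg.norm(f((228,322),.045)-f((360,322),.045)))
```

```text
t 5.3 tcp [ 0.5172 -0.3333  0.2258] gap 11.0 F [ 0.3 -0.2 -1.8] q [-0.753  0.52   1.464 -0.003  1.157 -1.235]
[[-0.0012 -0.4646  0.8855]
 [-0.002   0.8855  0.4646]
 [-1.     -0.0012 -0.002 ]]
yaw 27.68 CMD [-0.0026  0.2614  0.0627] 0.5948 tilt x [-0.0012 -0.002 ]
hole [ 0.51535926 -0.33198609  0.045     ] 0.024713036333831418
```

Emit:
{"op": "step_arm", "data": {"commands": [[-0.003,0.04,0.01,0.1],[-0.003,0.08,0.02,0.2],[-0.003,0.12,0.03,0.3],[-0.003,0.16,0.04,0.4],[-0.003,0.2,0.05,0.5],[-0.003,0.235,0.06,0.595],[-0.003,0.255,0.063,0.595],[-0.003,0.2614,0.0627,0.595]]}}

```text
t: 5.97
tcp_pos: [0.4474, -0.0685, 0.2258]
tool_rot: [0.039, 0.709, -0.038, 0.703]
force: [0.7, -0.1, -1.4]
finger_gap: 0.129
```

Emit:
{"op": "step_arm", "data": {"commands": [[0,0,0,0],[0,0,0,0],[0,0,0,0]]}}

```text
t: 6.22
tcp_pos: [0.4477, -0.0695, 0.2249]
tool_rot: [0.039, 0.71, -0.038, 0.702]
force: [0.3, 0.5, -1.6]
finger_gap: 0.129
```

```bash
python3 -c "
from h import *
go(.4513,-.0727,.228,-6.4)
p=optics.camera_params('wrist');im=optics.snapshot('wrist')
np.save('w4.npy',np.r_[p['origin'],p['attitude']])
cv2.imwrite('pics/w4.png',im[:,:,::-1])
cv2.imwrite('pics/w4c.png',cv2.resize(im[140:270,260:390,::-1],None,fx=4.5,fy=4.5,interpolation=cv2.INTER_CUBIC))
"
```

```text
t 6.2167 tcp [ 0.4477 -0.0695  0.2249] gap 11.0 F [ 0.3  0.5 -1.6] q [-0.4    0.311  1.848 -0.002  0.993 -0.29 ]
[[-0.0104  0.1089  0.994 ]
 [ 0.0022  0.994  -0.1089]
 [-0.9999  0.0011 -0.0106]]
yaw -6.25 CMD [-0.0032 -0.0028  0.0039] 0.0026 tilt x [-0.0104  0.0022]
```

View pics/w4c.png

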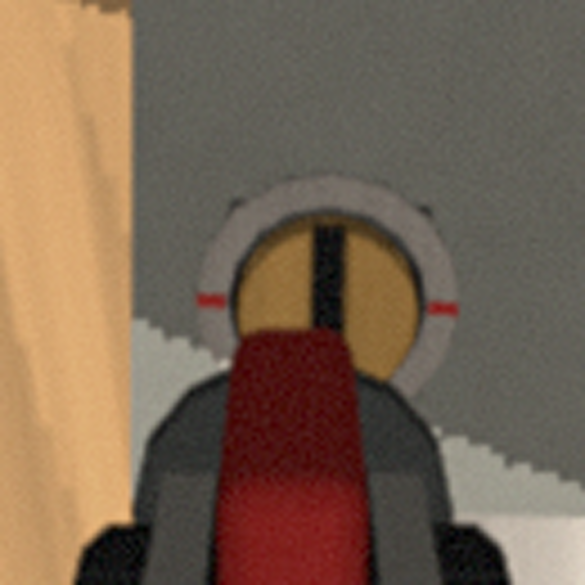

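Emit:
{"op": "step_arm", "data": {"commands": [[-0.001,-0.003,0.004,0],[-0.001,-0.003,0.004,0],[-0.001,-0.003,0.004,0],[-0.001,-0.003,0.004,0]]}}

```text
t: 6.6
tcp_pos: [0.4519, -0.0739, 0.2261]
tool_rot: [0.04, 0.709, -0.039, 0.703]
force: [-0.4, -0.1, -1.4]
finger_gap: 0.132
```

```bash
python3 -c "
from h import *
go(.4513,-.0727,.228,-6.4)
p=optics.camera_params('wrist');im=optics.snapshot('wrist')
np.save('w5.npy',np.r_[p['origin'],p['attitude']])
cv2.imwrite('pics/w5.png',im[:,:,::-1])
cv2.imwrite('pics/w5c.png',cv2.resize(im[140:270,260:390,::-1],None,fx=4.5,fy=4.5,interpolation=cv2.INTER_CUBIC))
go(.4513,-.0727,.228,-6.4)
"
```

```text
t 6.6 tcp [ 0.4519 -0.0739  0.2261] gap 11.2 F [-0.4 -0.1 -1.4] q [-0.406  0.315  1.836 -0.002  0.999 -0.293]
[[-9.400e-03  1.106e-01  9.938e-01]
 [ 1.900e-03  9.939e-01 -1.105e-01]
 [-1.000e+00  8.000e-04 -9.600e-03]]
yaw -6.35 CMD [-0.0019  0.0011 -0.0007] 0.0009 tilt x [-0.0094  0.0019]
t 6.65 tcp [ 0.4517 -0.0736  0.2261] gap 11.2 F [-0.6  0.4 -0.7] q [-0.405  0.315  1.837 -0.002  0.999 -0.293]
[[-9.600e-03  1.103e-01  9.939e-01]
 [ 2.000e-03  9.939e-01 -1.103e-01]
 [-1.000e+00  9.000e-04 -9.800e-03]]
yaw -6.33 CMD [-0.0019  0.0008 -0.0005] 0.0012 tilt x [-0.0096  0.002 ]
```

View pics/w5c.png

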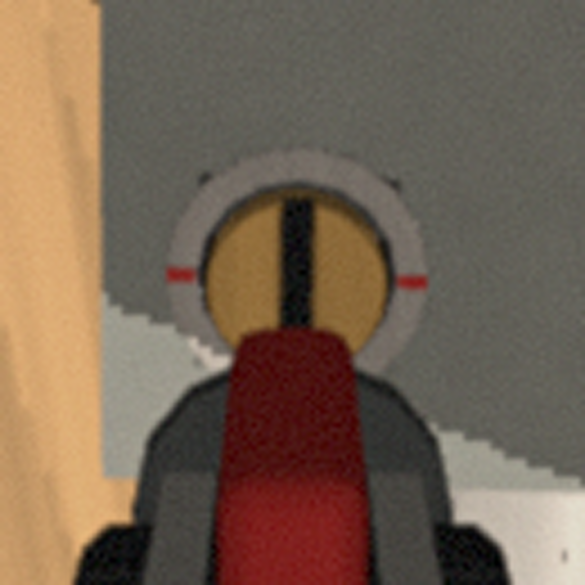

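Run:
```python
from h import *
s,Rm=rep()
w=np.load('w5.npy');p=dict(optics.camera_params('wrist'));p['origin']=w[:3];p['attitude']=w[3:]
f=lambda c,z: ray(p,(c[0]+.5)/4.5+259.5,(c[1]+.5)/4.5+139.5,z)
for c in [(296,278),(299,200),(296.5,325)]:
  print(f(c,.138), Rm.T@(f(c,.138)-s['tcp_pos']))
a,b=f((167,275),.131),f((427,283),.131);print((a+b)/2,Rm.T@((a+b)/2-s['tcp_pos']))
# key collar centre upper rim
for c in[(145,530),(447,530)]: print(Rm.T@(f(c,s['tcp_pos'][2]-.0081)-s['tcp_pos']))
```

```text
t 6.65 tcp [ 0.4517 -0.0736  0.2261] gap 11.2 F [-0.6  0.4 -0.7] q [-0.405  0.315  1.837 -0.002  0.999 -0.293]
[[-9.600e-03  1.103e-01  9.939e-01]
 [ 2.000e-03  9.939e-01 -1.103e-01]
 [-1.000e+00  9.000e-04 -9.800e-03]]
[ 0.4521259  -0.07016126  0.138     ] [0.08811167 0.00337627 0.00090774]
[ 0.45389673 -0.05810947  0.138     ] [0.08811893 0.01554984 0.00133893]
[ 0.45138464 -0.07763241  0.138     ] [ 0.08810375 -0.00413105  0.00099476]
[ 0.4519869 -0.0724289  0.131    ] [0.09510811 0.00110054 0.00108798]
[ 0.00824711  0.00016442 -0.01500452]
[0.00794141 0.00032434 0.01630724]
```

Emit:
{"op": "step_arm", "data": {"commands": [[0.01,0.001,0.0005,0.01],[0.02,0.001,0.0005,0.01],[0.03,0.001,0.0005,0.01],[0.036,0.001,0.0005,0.01],[0.036,0.001,0.0005,0.01],[0.036,0.001,0.0005,0.01]]}}

```text
t: 7.15
tcp_pos: [0.4519, -0.0726, 0.1901]
tool_rot: [0.043, 0.709, -0.042, 0.702]
force: [0.5, 0.1, -1.1]
finger_gap: 0.133
```

```bash
python3 -c "
from h import *
go(.4518,-.0725,.185,-6.8)
im=optics.snapshot('scene');cv2.imwrite('pics/s5.png',cv2.resize(im[130:250,200:340,::-1],None,fx=5,fy=5,interpolation=cv2.INTER_CUBIC))
im=optics.snapshot('wrist');cv2.imwrite('pics/w6c.png',cv2.resize(im[140:270,260:390,::-1],None,fx=4.5,fy=4.5,interpolation=cv2.INTER_CUBIC))
"
```

```text
t 7.15 tcp [ 0.4519 -0.0726  0.1901] gap 11.4 F [ 0.5  0.1 -1.1] q [-0.403  0.373  1.878 -0.002  0.901 -0.281]
[[-0.0101  0.1201  0.9927]
 [ 0.0022  0.9928 -0.1201]
 [-0.9999  0.001  -0.0103]]
yaw -6.9 CMD [ 0.0051  0.     -0.0001] -0.0017 tilt x [-0.0101  0.0022]
```

View pics/s5.png

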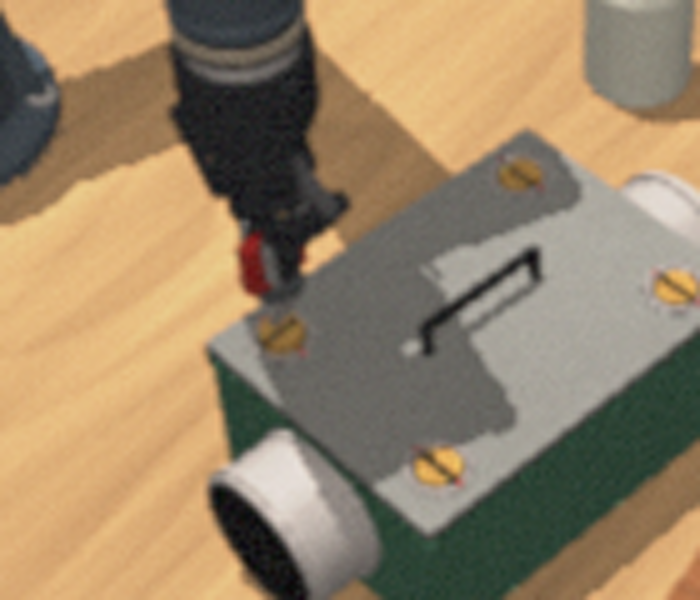

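View pics/w6c.png

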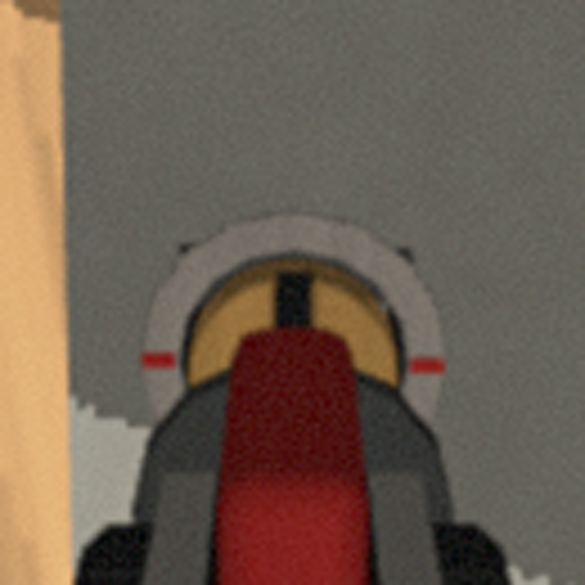

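The slot (x≈294) lines up with the handle (x≈293). I descend gently.

Emit:
{"op": "step_arm", "data": {"commands": [[0.002,0,0,0],[0.004,0,0,0],[0.005,0,0,0],[0.006,0,0,0],[0.007,0,0,0]]}}

```text
t: 7.67
tcp_pos: [0.4523, -0.0727, 0.1835]
tool_rot: [0.043, 0.709, -0.042, 0.703]
force: [-0.4, 0.3, -0.9]
finger_gap: 0.128
```

Emit:
{"op": "step_arm", "data": {"commands": [[0.001,0,0,0],[0.002,0,0,0],[0.003,0,0,0]]}}

```text
t: 7.92
tcp_pos: [0.4523, -0.0727, 0.1804]
tool_rot: [0.043, 0.709, -0.042, 0.703]
force: [-0.3, -0.4, -1.4]
finger_gap: 0.128
```

Emit:
{"op": "step_arm", "data": {"commands": [[0.001,0,0,0],[0.002,0,0,0],[0.003,0,0,0]]}}

```text
t: 8.17
tcp_pos: [0.4523, -0.0727, 0.1775]
tool_rot: [0.043, 0.709, -0.042, 0.703]
force: [-0.7, 0.7, 1.5]
finger_gap: 0.129
```

Emit:
{"op": "step_arm", "data": {"commands": [[0.001,0,0,0],[0.002,0,0,0],[0.003,0,0,0],[0.003,0,0,0]]}}

```text
t: 8.5
tcp_pos: [0.4523, -0.0727, 0.1746]
tool_rot: [0.043, 0.709, -0.042, 0.703]
force: [-0.5, -0.5, 2.9]
finger_gap: 0.133
```

Emit:
{"op": "step_arm", "data": {"commands": [[0.001,0,0,0],[0.002,0,0,0],[0.002,0,0,0]]}}

```text
t: 8.75
tcp_pos: [0.4524, -0.0728, 0.1725]
tool_rot: [0.043, 0.709, -0.042, 0.703]
force: [-0.9, 0.4, 3.2]
finger_gap: 0.13
```

Emit:
{"op": "step_arm", "data": {"commands": [[0.001,0,0,0],[0.001,0,0,0]]}}

```text
t: 8.92
tcp_pos: [0.4523, -0.0728, 0.1715]
tool_rot: [0.043, 0.709, -0.042, 0.703]
force: [-1.6, 0.4, 3.9]
finger_gap: 0.127
```

Emit:
{"op": "step_arm", "data": {"commands": [[0.001,0,0,0],[0.001,0,0,0]]}}

```text
t: 9.08
tcp_pos: [0.4524, -0.0728, 0.1704]
tool_rot: [0.043, 0.709, -0.042, 0.703]
force: [-1.8, 1.1, 4.2]
finger_gap: 0.132
```

Emit:
{"op": "step_arm", "data": {"commands": [[0.001,0,0,0],[0.001,0,0,0]]}}

```text
t: 9.25
tcp_pos: [0.4523, -0.0728, 0.1693]
tool_rot: [0.043, 0.709, -0.042, 0.703]
force: [-0.4, -0.1, 4.7]
finger_gap: 0.133
```

Emit:
{"op": "step_arm", "data": {"commands": [[0.001,0,0,0],[0.001,0,0,0]]}}

```text
t: 9.42
tcp_pos: [0.4524, -0.0728, 0.1683]
tool_rot: [0.043, 0.709, -0.042, 0.703]
force: [-1.5, -0.7, 5.4]
finger_gap: 0.136
```

Emit:
{"op": "step_arm", "data": {"commands": [[0.001,0,0,0],[0.001,0,0,0]]}}

```text
t: 9.58
tcp_pos: [0.4524, -0.0728, 0.1673]
tool_rot: [0.043, 0.709, -0.042, 0.703]
force: [-1.8, 0.2, 5.8]
finger_gap: 0.132
```

Emit:
{"op": "step_arm", "data": {"commands": [[0.001,0,0,0],[0.001,0,0,0]]}}

```text
t: 9.75
tcp_pos: [0.4524, -0.0728, 0.1663]
tool_rot: [0.043, 0.709, -0.042, 0.703]
force: [-0.9, 0.2, 3.6]
finger_gap: 0.133
```

Emit:
{"op": "step_arm", "data": {"commands": [[0.001,0,0,0],[0.001,0,0,0]]}}

```text
t: 9.92
tcp_pos: [0.4524, -0.0728, 0.1654]
tool_rot: [0.043, 0.709, -0.042, 0.703]
force: [-0.7, 0.5, 6.8]
finger_gap: 0.13
```

Emit:
{"op": "step_arm", "data": {"commands": [[0.001,0,0,0],[0.001,0,0,0]]}}

```text
t: 10.08
tcp_pos: [0.4524, -0.0728, 0.1645]
tool_rot: [0.043, 0.709, -0.042, 0.703]
force: [-0.9, 0.5, 5.4]
finger_gap: 0.126
```

Emit:
{"op": "step_arm", "data": {"commands": [[0.001,0,0,0],[0.001,0,0,0]]}}

```text
t: 10.25
tcp_pos: [0.4523, -0.0728, 0.1637]
tool_rot: [0.043, 0.709, -0.042, 0.703]
force: [-2.1, 0.8, 5.7]
finger_gap: 0.133
```

Emit:
{"op": "step_arm", "data": {"commands": [[0.001,0,0,0],[0.001,0,0,0]]}}

```text
t: 10.42
tcp_pos: [0.4524, -0.0728, 0.1628]
tool_rot: [0.043, 0.709, -0.042, 0.703]
force: [-1.4, 1.0, 6.8]
finger_gap: 0.135
```

Emit:
{"op": "step_arm", "data": {"commands": [[0,0,0,0],[0,0,0,0]]}}

```text
t: 10.58
tcp_pos: [0.4524, -0.0728, 0.1631]
tool_rot: [0.043, 0.709, -0.042, 0.703]
force: [-1.5, -0.5, 6.5]
finger_gap: 0.134
```

```bash
python3 -c "
from h import *
for i in range(3): rep(); im=optics.snapshot('wrist')
cv2.imwrite('pics/w7.png',im[:,:,::-1])
im=optics.snapshot('scene');cv2.imwrite('pics/s7.png',cv2.resize(im[130:250,200:340,::-1],None,fx=5,fy=5,interpolation=cv2.INTER_CUBIC))
"
```

```text
t 10.5833 tcp [ 0.4524 -0.0728  0.1631] gap 11.4 F [-1.5 -0.5  6.5] q [-0.403  0.42   1.905 -0.003  0.824 -0.281]
[[-8.000e-03  1.201e-01  9.927e-01]
 [ 1.300e-03  9.928e-01 -1.201e-01]
 [-1.000e+00  4.000e-04 -8.100e-03]]
t 10.6333 tcp [ 0.4524 -0.0728  0.1631] gap 11.1 F [-2.1  0.2  6.6] q [-0.403  0.42   1.905 -0.003  0.824 -0.281]
[[-7.900e-03  1.201e-01  9.927e-01]
 [ 1.300e-03  9.928e-01 -1.201e-01]
 [-1.000e+00  3.000e-04 -8.000e-03]]
t 10.6833 tcp [ 0.4524 -0.0728  0.1631] gap 11.1 F [-1.2 -0.1  6.4] q [-0.403  0.42   1.905 -0.003  0.824 -0.281]
[[-8.000e-03  1.201e-01  9.927e-01]
 [ 1.300e-03  9.928e-01 -1.201e-01]
 [-1.000e+00  4.000e-04 -8.100e-03]]
```

View pics/w7.png

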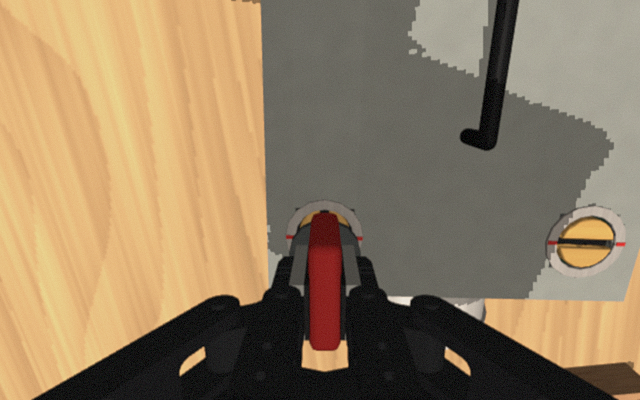

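View pics/s7.png

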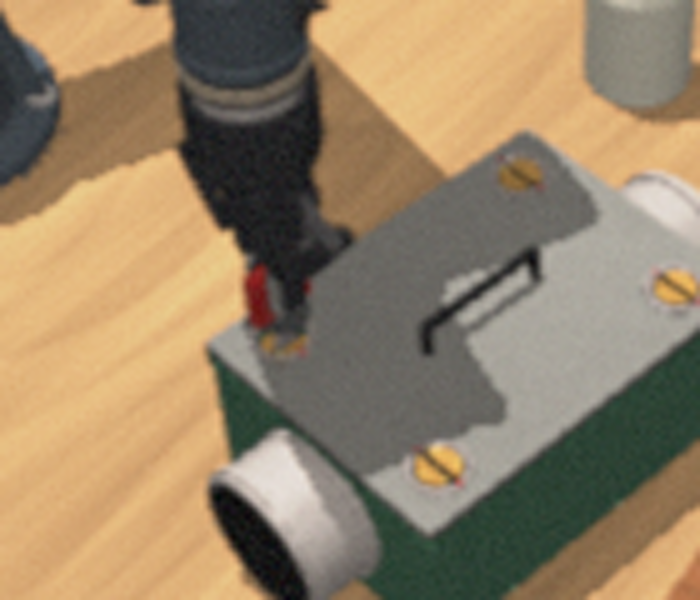

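Emit:
{"op": "step_arm", "data": {"commands": [[0.001,0,0,0],[0.001,0,0,0],[0.001,0,0,0]]}}

```text
t: 11.03
tcp_pos: [0.4524, -0.0728, 0.1624]
tool_rot: [0.043, 0.709, -0.042, 0.703]
force: [-0.9, 1.5, 6.8]
finger_gap: 0.131
```

Emit:
{"op": "step_arm", "data": {"commands": [[0.001,0,0,0],[0.001,0,0,0],[0.001,0,0,0]]}}

```text
t: 11.28
tcp_pos: [0.4524, -0.0728, 0.1622]
tool_rot: [0.043, 0.709, -0.042, 0.703]
force: [-1.6, 0.5, 10.3]
finger_gap: 0.131
```

Emit:
{"op": "step_arm", "data": {"commands": [[0.0007,0,-0.0001,0.06],[0.0007,0,-0.0002,0.12],[0.0007,0,-0.0003,0.18],[0.0007,0,-0.0004,0.24]]}}

```text
t: 11.62
tcp_pos: [0.4525, -0.0728, 0.1622]
tool_rot: [0.127, 0.698, -0.128, 0.693]
force: [-1.5, 0.4, 10.3]
finger_gap: 0.128
```

```bash
python3 -c "
from h import *
s,_=rep();print(s['ft_torque'].round(3))"
```

```text
t 11.6167 tcp [ 0.4525 -0.0728  0.1622] gap 10.9 F [-1.5  0.4 10.3] q [-0.403  0.421  1.907 -0.003  0.82  -0.038]
[[-6.300e-03  3.550e-01  9.348e-01]
 [ 6.000e-04  9.349e-01 -3.550e-01]
 [-1.000e+00 -1.700e-03 -6.100e-03]]
[0.211 0.351 0.018]
```

Emit:
{"op": "step_arm", "data": {"commands": [[0.0006,0,-0.0002,0.1],[0.0006,0,-0.0004,0.2],[0.0006,0.0001,-0.0005,0.3],[0.0006,0.0001,-0.0007,0.4],[0.0006,0.0002,-0.0009,0.5]]}}

```text
t: 12.03
tcp_pos: [0.4524, -0.0726, 0.1623]
tool_rot: [0.296, 0.643, -0.298, 0.64]
force: [-0.6, 0.4, 8.5]
finger_gap: 0.134
```

Emit:
{"op": "step_arm", "data": {"commands": [[0.0006,0,-0.0002,0.1],[0.0006,0,-0.0004,0.2],[0.0006,0.0001,-0.0005,0.3],[0.0006,0.0001,-0.0007,0.4],[0.0006,0.0002,-0.0009,0.5]]}}

```text
t: 12.45
tcp_pos: [0.4526, -0.0726, 0.1624]
tool_rot: [0.447, 0.548, -0.449, 0.547]
force: [-1.6, -1.3, 7.7]
finger_gap: 0.132
```

```bash
python3 -c "
from h import *
go(.4512,-.0705,.1622,-105.4);s=telemetry.sense();print(s['ft_torque'].round(3))"
```

```text
t 12.45 tcp [ 0.4526 -0.0726  0.1624] gap 11.2 F [-1.6 -1.3  7.7] q [-0.402  0.42   1.909 -0.004  0.815  0.973]
[[-0.0029  0.9802  0.198 ]
 [-0.0023  0.198  -0.9802]
 [-1.     -0.0033  0.0016]]
yaw -78.58 CMD [ 0.0002 -0.0009 -0.0024] 0.4681 tilt x [-0.0029 -0.0023]
[-0.336  0.378  0.095]
```

Emit:
{"op": "step_arm", "data": {"commands": [[0.0012,-0.0005,-0.0012,0.1],[0.0012,-0.0008,-0.0018,0.2],[0.0012,-0.0009,-0.0024,0.3],[0.0012,-0.0009,-0.0024,0.4],[0.0012,-0.0009,-0.0024,0.46]]}}

```text
t: 12.87
tcp_pos: [0.4526, -0.0725, 0.1622]
tool_rot: [-0.56, -0.428, 0.563, -0.432]
force: [-0.7, -4.3, 9.7]
finger_gap: 0.132
```

```bash
python3 -c "
from h import *
go(.4512,-.0705,.1622,-105.4);s=telemetry.sense();print(s['ft_torque'].round(3))"
```

```text
t 12.8667 tcp [ 0.4526 -0.0725  0.1622] gap 11.3 F [-0.7 -4.3  9.7] q [-0.399  0.419  1.912 -0.009  0.808  1.44 ]
[[ 1.000e-04  9.656e-01 -2.600e-01]
 [-6.800e-03 -2.600e-01 -9.656e-01]
 [-1.000e+00  1.900e-03  6.500e-03]]
yaw -105.07 CMD [ 0.     -0.0018 -0.0015] 0.0058 tilt x [ 0.0001 -0.0068]
[-0.9    0.399 -0.   ]
```

Emit:
{"op": "step_arm", "data": {"commands": [[0.0005,0,0.0005,0.02],[0.0005,0,0.0005,0.04],[0.0005,0,0.0005,0.04]]}}

```text
t: 13.12
tcp_pos: [0.4525, -0.0729, 0.1623]
tool_rot: [-0.569, -0.417, 0.571, -0.421]
force: [-1.4, 1.7, 9.1]
finger_gap: 0.131
```

```bash
python3 -c "
from h import *
go(.4524,-.0728,.1622,-105.4);s=telemetry.sense();print(s['ft_torque'].round(3))
im=optics.snapshot('wrist');cv2.imwrite('pics/w8.png',im[:,:,::-1])
cv2.imwrite('pics/w8c.png',cv2.resize(im[150:270,260:390,::-1],None,fx=4.5,fy=4.5,interpolation=cv2.INTER_CUBIC))"
```

```text
t 13.1167 tcp [ 0.4525 -0.0729  0.1623] gap 11.2 F [-1.4  1.7  9.1] q [-0.4    0.418  1.912 -0.008  0.808  1.48 ]
[[ 6.000e-04  9.542e-01 -2.991e-01]
 [-6.700e-03 -2.991e-01 -9.542e-01]
 [-1.000e+00  2.600e-03  6.200e-03]]
yaw -107.41 CMD [ 0.0001 -0.0002 -0.0001] -0.035 tilt x [ 0.0006 -0.0067]
[0.278 0.348 0.029]
```

View pics/w8c.png

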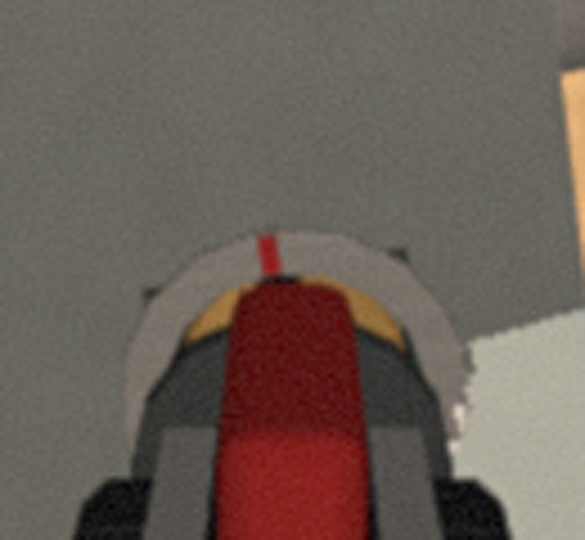

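Emit:
{"op": "step_arm", "data": {"commands": [[-0.001,0,0,0],[-0.002,0,0,0],[-0.003,0,0,0],[-0.004,0,0,0],[-0.004,0,0,0]]}}

```text
t: 13.58
tcp_pos: [0.4525, -0.0729, 0.1666]
tool_rot: [-0.568, -0.417, 0.571, -0.421]
force: [-1.2, 0.2, 6.0]
finger_gap: 0.127
```

Emit:
{"op": "step_arm", "data": {"commands": [[-0.001,0,0,0],[-0.002,0,0,0],[-0.003,0,0,0],[-0.003,0,0,0]]}}

```text
t: 13.92
tcp_pos: [0.4523, -0.0728, 0.1692]
tool_rot: [-0.568, -0.417, 0.571, -0.421]
force: [0.0, 1.1, -3.0]
finger_gap: 0.13
```

```bash
python3 -c "
from h import *
go(.4524,-.0728,.1622,-105.4);s=telemetry.sense();print(s['ft_torque'].round(3))
im=optics.snapshot('wrist');cv2.imwrite('pics/w9.png',im[:,:,::-1])
cv2.imwrite('pics/w9c.png',cv2.resize(im[150:270,260:390,::-1],None,fx=4.5,fy=4.5,interpolation=cv2.INTER_CUBIC))"
```

```text
t 13.9167 tcp [ 0.4523 -0.0728  0.1692] gap 11.1 F [ 0.   1.1 -3. ] q [-0.4    0.406  1.906 -0.008  0.827  1.479]
[[-0.      0.9545 -0.2983]
 [-0.0067 -0.2983 -0.9544]
 [-1.      0.002   0.0064]]
yaw -107.36 CMD [ 0.007   0.0001 -0.0001] -0.0342 tilt x [-0.     -0.0067]
[-0.01   0.004  0.009]
```

View pics/w9c.png

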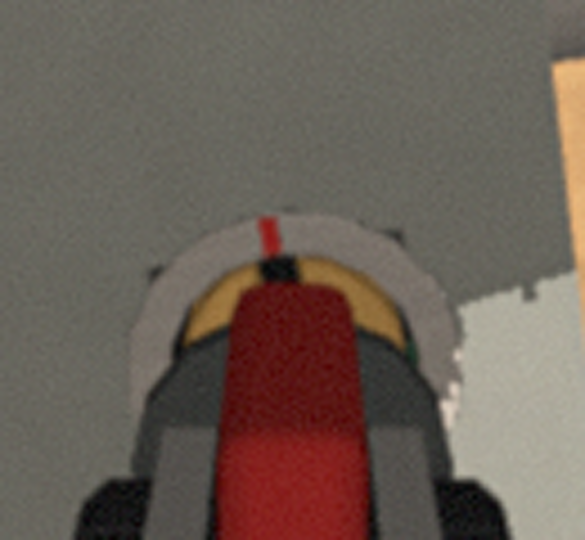

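Contact is gone while the stud is still well below its free height, so it has latched. I lift clear and look.

Emit:
{"op": "step_arm", "data": {"commands": [[-0.002,0,0,0],[-0.005,0,0,0],[-0.01,0,0,0],[-0.02,0,0,0],[-0.04,0,0,0],[-0.06,0,0,0],[-0.065,0,0,0],[-0.065,0,0,0]]}}

```text
t: 14.63
tcp_pos: [0.4536, -0.0728, 0.2359]
tool_rot: [-0.569, -0.415, 0.57, -0.422]
force: [-0.5, -0.4, -1.8]
finger_gap: 0.13
```

```bash
python3 -c "
from h import *
go(.5173,-.334,.228,27.6)
p=optics.camera_params('wrist');im=optics.snapshot('wrist');cv2.imwrite('pics/w10.png',im[:,:,::-1])
cv2.imwrite('pics/w10c.png',cv2.resize(im[130:270,260:390,::-1],None,fx=4.2,fy=4.2,interpolation=cv2.INTER_CUBIC))
im=optics.snapshot('scene');cv2.imwrite('pics/s10.png',cv2.resize(im[130:250,200:340,::-1],None,fx=5,fy=5,interpolation=cv2.INTER_CUBIC))
"
```

```text
t 14.6333 tcp [ 0.4536 -0.0728  0.2359] gap 11.1 F [-0.5 -0.4 -1.8] q [-0.399  0.296  1.831 -0.007  1.006  1.478]
[[ 0.0046  0.9545 -0.2982]
 [-0.0085 -0.2982 -0.9545]
 [-1.      0.0069  0.0068]]
yaw -107.35 CMD [0.0105 0.1387 0.2302] -2.3554 tilt x [ 0.0046 -0.0085]
```

View pics/w10c.png

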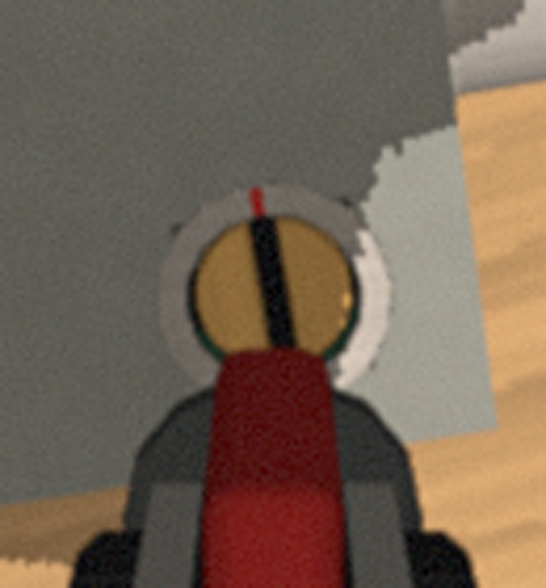

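View pics/s10.png

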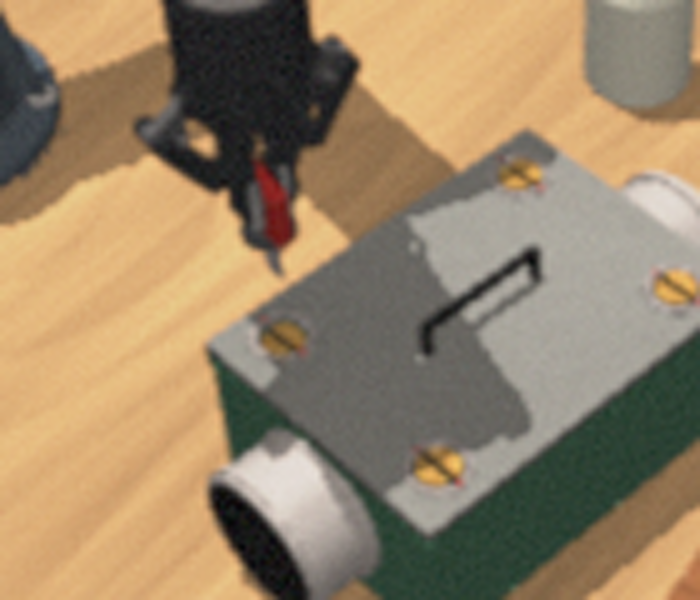

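The stud's slot now points at the red mark and the head is sunk to the level of the others. I take the key back to the block.

Emit:
{"op": "step_arm", "data": {"commands": [[0.01,0.017,0.03,-0.12],[0.01,0.035,0.06,-0.24],[0.01,0.052,0.09,-0.36],[0.01,0.07,0.12,-0.48],[0.01,0.088,0.15,-0.6],[0.01,0.105,0.18,-0.72],[0.01,0.123,0.205,-0.84],[0.01,0.139,0.23,-0.96]]}}

```text
t: 15.4
tcp_pos: [0.5155, -0.3346, 0.2235]
tool_rot: [0.309, 0.636, -0.312, 0.635]
force: [0.2, 0.5, -1.5]
finger_gap: 0.128
```

```bash
python3 -c "
from h import *
go(.518,-.334,.228,27.6)
"
```

```text
t 15.4 tcp [ 0.5155 -0.3346  0.2235] gap 10.9 F [ 0.2  0.5 -1.5] q [-0.755  0.522  1.468 -0.005  1.15   0.156]
[[-0.0026  0.7888  0.6147]
 [-0.0041  0.6147 -0.7888]
 [-1.     -0.0045  0.0016]]
yaw -52.07 CMD [-0.0045  0.0023  0.0011] -1.3905 tilt x [-0.0026 -0.0041]
```

Emit:
{"op": "step_arm", "data": {"commands": [[-0.004,0.002,0.001,-0.12],[-0.004,0.002,0.001,-0.24],[-0.004,0.002,0.001,-0.36],[-0.004,0.002,0.001,-0.48],[-0.004,0.002,0.001,-0.6],[-0.004,0.002,0.001,-0.72],[-0.004,0.002,0.001,-0.84],[-0.004,0.002,0.001,-0.96]]}}

```text
t: 16.07
tcp_pos: [0.5168, -0.3334, 0.2252]
tool_rot: [-0.021, 0.709, 0.02, 0.705]
force: [-0.0, 0.0, -2.0]
finger_gap: 0.134
```

Emit:
{"op": "step_arm", "data": {"commands": [[0,0,0,-0.12],[0,0,0,-0.24],[0,0,0,-0.36],[0,0,0,-0.46],[0,0,0,-0.46],[0,0,0,-0.46]]}}

```text
t: 16.57
tcp_pos: [0.5162, -0.3329, 0.2236]
tool_rot: [-0.179, 0.686, 0.181, 0.681]
force: [-0.2, -0.3, -1.4]
finger_gap: 0.129
```

```bash
python3 -c "
from h import *
go(.518,-.334,.228,27.6)
p=optics.camera_params('wrist');im=optics.snapshot('wrist');np.save('w11.npy',np.r_[p['origin'],p['attitude']]);
cv2.imwrite('pics/w11.png',im[:,:,::-1])
cv2.imwrite('pics/w11c.png',cv2.resize(im[110:270,260:390,::-1],None,fx=3.7,fy=3.7,interpolation=cv2.INTER_CUBIC))
"
```

```text
t 16.5667 tcp [ 0.5162 -0.3329  0.2236] gap 11.0 F [-0.2 -0.3 -1.4] q [-0.752  0.524  1.464 -0.005  1.16  -1.264]
[[-7.700e-03 -4.920e-01  8.706e-01]
 [ 8.000e-04  8.706e-01  4.920e-01]
 [-1.000e+00  4.500e-03 -6.400e-03]]
yaw 29.47 CMD [-0.0044 -0.0019  0.001 ] 0.0327 tilt x [-0.0077  0.0008]
```

View pics/w11c.png

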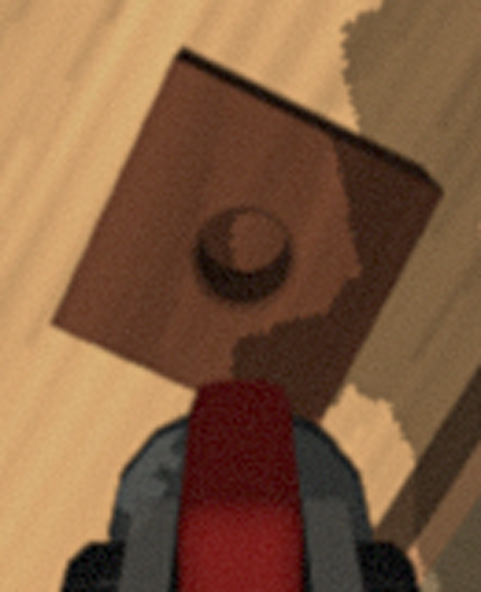

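Run:
```python
from h import *
s,Rm=rep()
w=np.load('w11.npy');p=dict(optics.camera_params('wrist'));p['origin']=w[:3];p['attitude']=w[3:]
f=lambda c,z: ray(p,(c[0]+.5)/3.7+259.5,(c[1]+.5)/3.7+109.5,z)
P=f((243,255),.045);print(P,Rm.T@(P-s['tcp_pos']))
for c in[(112,540),(365,540)]: print(Rm.T@(f(c,s['tcp_pos'][2]-.0081)-s['tcp_pos']))
```

```text
t 16.6167 tcp [ 0.5163 -0.333   0.2239] gap 10.9 F [ 0.3  0.7 -2.7] q [-0.752  0.524  1.463 -0.005  1.16  -1.265]
[[-7.300e-03 -4.921e-01  8.705e-01]
 [ 4.000e-04  8.705e-01  4.921e-01]
 [-1.000e+00  3.900e-03 -6.200e-03]]
[ 0.51661455 -0.33350823  0.045     ] [ 0.17887435 -0.00129868  0.00109015]
[ 0.00820321  0.0015411  -0.01572085]
[0.00800762 0.00166334 0.01606791]
```

Emit:
{"op": "step_arm", "data": {"commands": [[0.03,-0.002,0.001,0],[0.06,-0.0027,0.001,0],[0.09,-0.0027,0.001,0],[0.11,-0.0027,0.001,0],[0.12,-0.0027,0.001,0],[0.12,-0.0027,0.001,0],[0.12,-0.0027,0.001,0]]}}

```text
t: 17.2
tcp_pos: [0.5178, -0.335, 0.1038]
tool_rot: [-0.179, 0.686, 0.181, 0.681]
force: [0.6, 0.0, -1.9]
finger_gap: 0.133
```

```bash
python3 -c "
from h import *
go(.5186,-.3352,.062)
im=optics.snapshot('wrist')
cv2.imwrite('pics/w12c.png',cv2.resize(im[110:270,240:400,::-1],None,fx=3.7,fy=3.7,interpolation=cv2.INTER_CUBIC))
"
```

```text
t 17.2 tcp [ 0.5178 -0.335   0.1038] gap 11.4 F [ 0.6  0.  -1.9] q [-0.753  0.68   1.553 -0.006  0.914 -1.263]
[[-7.400e-03 -4.914e-01  8.709e-01]
 [ 5.000e-04  8.709e-01  4.915e-01]
 [-1.000e+00  4.100e-03 -6.200e-03]]
yaw 29.44 CMD [ 0.0418 -0.0008  0.0008] 0.0 tilt x [-0.0074  0.0005]
```

View pics/w12c.png

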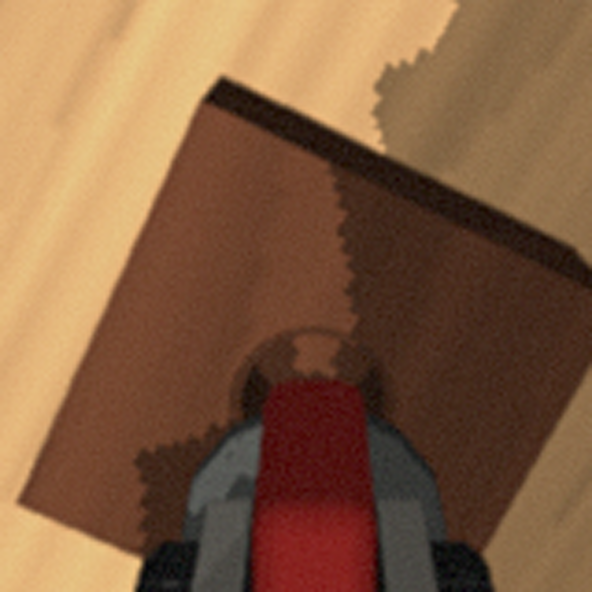

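Emit:
{"op": "step_arm", "data": {"commands": [[0.01,0,0.0005,0],[0.02,0,0.0005,0],[0.03,0,0.0005,0],[0.038,0,0.0005,0],[0.04,0,0.0005,0],[0.04,0,0.0005,0]]}}

```text
t: 17.75
tcp_pos: [0.518, -0.3347, 0.0636]
tool_rot: [-0.179, 0.686, 0.181, 0.681]
force: [0.1, -0.4, -1.6]
finger_gap: 0.132
```

Emit:
{"op": "step_arm", "data": {"commands": [[0.001,0,0,0],[0.002,0,0,0],[0.003,0,0,0],[0.003,0,0,0]]}}

```text
t: 18.08
tcp_pos: [0.518, -0.3348, 0.0607]
tool_rot: [-0.179, 0.686, 0.18, 0.681]
force: [-0.7, 0.1, -1.3]
finger_gap: 0.132
```

Emit:
{"op": "step_arm", "data": {"commands": [[0.001,0,0,0],[0.002,0,0,0],[0.002,0,0,0]]}}

```text
t: 18.33
tcp_pos: [0.518, -0.3348, 0.0586]
tool_rot: [-0.179, 0.686, 0.18, 0.681]
force: [-0.7, 0.2, -1.7]
finger_gap: 0.128
```

Emit:
{"op": "step_arm", "data": {"commands": [[0.001,0,0,0],[0.001,0,0,0]]}}

```text
t: 18.5
tcp_pos: [0.5181, -0.3348, 0.0583]
tool_rot: [-0.179, 0.686, 0.18, 0.681]
force: [-0.9, 0.3, 3.1]
finger_gap: 0.132
```

Emit:
{"op": "step_arm", "data": {"commands": [[0.001,0,0,0],[0.001,0,0,0]]}}

```text
t: 18.67
tcp_pos: [0.5181, -0.3349, 0.0582]
tool_rot: [-0.179, 0.686, 0.18, 0.681]
force: [-1.5, 1.7, 6.0]
finger_gap: 0.134
```

The collar is seated at the same height as at the start. I release and retreat.

Emit:
{"op": "step_arm", "data": {"commands": [[0,0,0,0],[0,0,0,0],[0,0,0,0],[0,0,0,0],[0,0,0,0],[0,0,0,0],[0,0,0,0],[0,0,0,0]], "jaw": 0.07}}

```text
t: 19.33
tcp_pos: [0.5181, -0.3349, 0.0581]
tool_rot: [-0.179, 0.686, 0.18, 0.681]
force: [0.3, 0.2, 0.8]
finger_gap: 0.824
```

Emit:
{"op": "step_arm", "data": {"commands": [[-0.02,0,0,0],[-0.05,0,0,0],[-0.09,0,0,0],[-0.13,0,0,0],[-0.16,0,0,0],[-0.19,0,0,0],[-0.19,0,0,0],[-0.19,0,0,0]]}}

```text
t: 20.0
tcp_pos: [0.5203, -0.3356, 0.2506]
tool_rot: [-0.181, 0.685, 0.179, 0.682]
force: [0.2, 0.4, -0.0]
finger_gap: 0.824
```

```bash
python3 -c "
from h import *
rep()
p=optics.camera_params('wrist')
im=optics.snapshot('wrist');print(proj(p,[.5173,-.334,.09]))
cv2.imwrite('pics/w13.png',im[:,:,::-1])
u,v=275,125
cv2.imwrite('pics/w13c.png',cv2.resize(im[v:v+100,u:u+100,::-1],None,fx=6,fy=6,interpolation=cv2.INTER_CUBIC))
np.save('w13.npy',np.r_[p['origin'],p['attitude']])
im=optics.snapshot('top');cv2.imwrite('pics/t13.png',im[:,:,::-1])
im=optics.snapshot('scene');cv2.imwrite('pics/s13.png',cv2.resize(im[130:310,180:360,::-1],None,fx=3.3,fy=3.3,interpolation=cv2.INTER_CUBIC))
"
```

```text
t 20.0 tcp [ 0.5203 -0.3356  0.2506] gap 70.3 F [ 0.2  0.4 -0. ] q [-0.751  0.499  1.426 -0.005  1.216 -1.263]
[[-0.0032 -0.4918  0.8707]
 [-0.0036  0.8707  0.4918]
 [-1.     -0.0016 -0.0045]]
[[322.7592227 177.9715695]]
```

View pics/w13c.png

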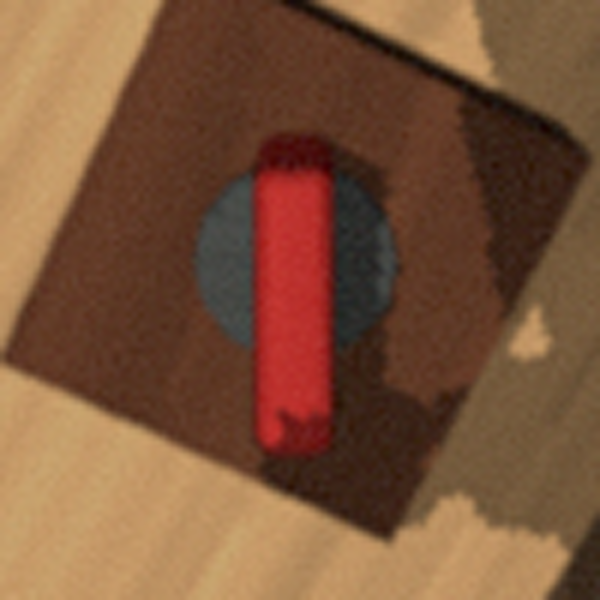

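View pics/s13.png

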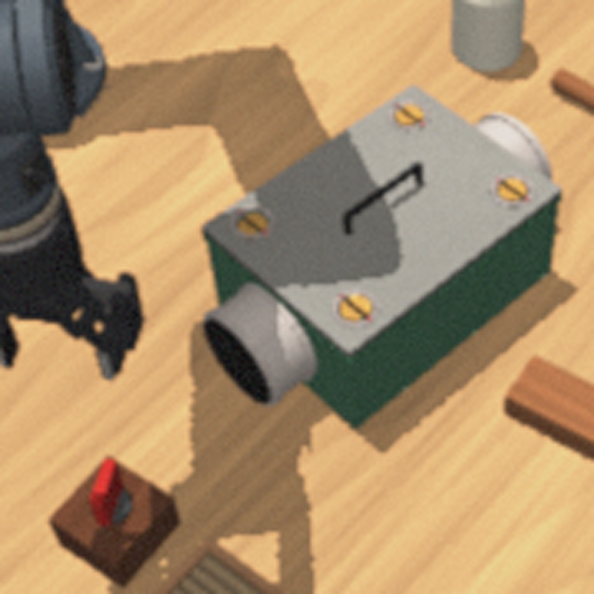

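View pics/t13.png

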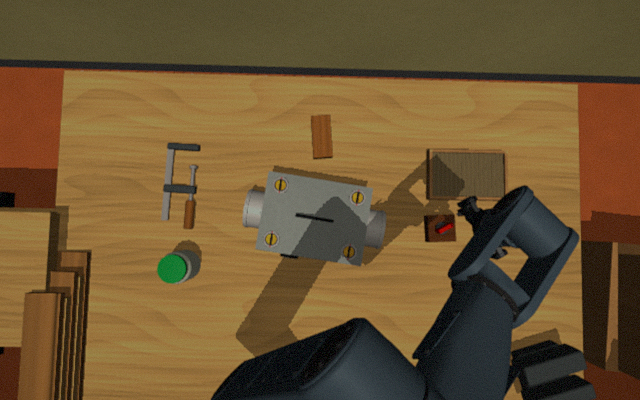

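Run:
```python
from h import *
w=np.load('w13.npy');p=dict(optics.camera_params('wrist'));p['origin']=w[:3];p['attitude']=w[3:]
f=lambda c,z: ray(p,(c[0]+.5)/6+274.5,(c[1]+.5)/6+124.5,z)
print('collar',f((296,262),.05),'top',f((294,310),.09))
P=[f(c,.045) for c in [(168,-20),(592,158),(392,542),(5,357)]]
print((P[1]+P[3])/2,np.mean(P,0)); rep()
```

```text
collar [ 0.51769805 -0.3331377   0.05      ] top [ 0.51716803 -0.33229183  0.09      ]
[ 0.51766622 -0.33372638  0.045     ] [ 0.51747875 -0.33509265  0.045     ]
t 20.15 tcp [ 0.5185 -0.334   0.2465] gap 69.8 F [ 0.5 -0.8  0.9] q [-0.751  0.504  1.43  -0.005  1.216 -1.263]
[[-0.0095 -0.4916  0.8707]
 [ 0.0023  0.8708  0.4917]
 [-1.      0.0067 -0.0072]]
```

```bash
python3 -c "
from station import manip
print(manip.sign_off())"
```

```text
the job is handed in; nothing more can be done
None
```

The undone stud is turned a quarter clockwise and held in its catch. The key is back in its block, and the job was handed in at about 20 s of the 72 s allowed. Hand-in gives no verdict.

- **Stud:** I pressed it about 15 mm onto its bottom. The highest push I read was about 12 N, with readings taken only at the end of each move call. I then turned the key about 1.75 rad and lifted off. Contact was lost while the head was still well below its free height. The wrist picture shows the slot pointing at the red mark and the head sunk.
- **Key:** The picture taken after letting go shows it upright, with its axis within about 2 mm of the block's centre. The collar sat down at the same tool height as at the start (58 mm). The gripper is clear, about 190 mm above that.
- **Other things:** In the last top and scene pictures the three fastened studs and the four bystanders look unmoved.
- **Disagreement:** My measurements of the block, hole and key differ from one another by 1 to 2 mm, about the camera calibration's error. During the turn, a small sideways correction I commanded met about 4 N from the slot wall, so I dropped it.

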